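Make up two shoe-repair kits

TASK

Make up the kits for two shoe repairs: the long three-pocket tray gets the low heel in its big pocket and the tack tin and the wax cake in its two small pockets, one in each, while the short two-pocket tray gets the high heel in its big pocket and the thread spool in its small one. Everything lies flat on the floor of its pocket, the same way up as it stands now. Leave the middle-height heel and the glue jar standing where they are.

Things in the scene. Friction and masses are not known exactly. Their poses are not given: they have to be found in the camera images.
- heel_low: The low heel: the lowest and broadest of three. 66 mm long (x), 60 mm wide (y), 28 mm high; stacked leather heel, brown, D-shaped from above: flat front towards its +x, half-round back towards its -x, flat parallel sides facing +-y. Stands on its flat underside, z up; origin at the centre of the underside. About 100 g.
- heel_mid: The middle heel, not part of either kit: 60 mm long (x), 53 mm wide (y), 45 mm high; stacked leather heel, brown, D-shaped from above: flat front towards its +x, half-round back towards its -x, flat parallel sides facing +-y. Stands on its flat underside, z up; origin at the centre of the underside. About 120 g.
- heel_high: The high heel: the highest and smallest in plan of three. 52 mm long (x), 46 mm wide (y), 64 mm high; stacked leather heel, brown, D-shaped from above: flat front towards its +x, half-round back towards its -x, flat parallel sides facing +-y. Stands on its flat underside, z up; origin at the centre of the underside. About 130 g.
- spool: Thread spool standing on end: pale wooden flanges 40 mm in diameter and 6 mm thick at top and bottom, off-white thread 33 mm in diameter between; 48 mm high. Origin: centre of the underside, z up along its axis. About 50 g.
- tack_tin: Plain metal tack tin, a closed rounded box 58 mm long (x), 38 mm wide (y), 28 mm high. Origin: centre of the underside, z up. About 120 g.
- wax: Round cake of brown-amber wax lying flat, 46 mm in diameter, 26 mm high. Origin: centre of the underside, z up along its axis. About 50 g.
- glue_jar: Amber glass glue jar with a black cap, 48 mm in diameter, 62 mm high, not part of either kit. Origin: centre of the underside.
- tray_long: Low open wooden tray, fixed, 260 mm (y) by 90 mm (x) by 16 mm high; walls 5 mm thick, floor 5 mm thick, pockets 11 mm deep. Origin: centre of its underside, on the table. All pockets are 80 mm along x, centred at x = 0. Three pockets in a row along y: the big one is 100 mm along y, centre at y = -75 mm; two small ones are 70 mm along y, centres at y = +15 mm and y = +90 mm.
- tray_short: Low open wooden tray, fixed, 185 mm (y) by 90 mm (x) by 16 mm high; walls 5 mm thick, floor 5 mm thick, pockets 11 mm deep. Origin: centre of its underside, on the table. All pockets are 80 mm along x, centred at x = 0. Two pockets in a row along y: the big one is 100 mm along y, centre at y = -37.5 mm; the small one is 70 mm along y, centre at y = +52.5 mm.
There are look-alikes about, which are no part of the job. Of the things that look like the wax, the largest one is meant.

How it is judged:
At the end, for the whole second after the job is handed in: Each thing upright (0.1 rad), still, on its pocket's floor (underside 2 to 7.5 mm up): from the pocket centre at most 24 mm across the tray; along it 18 mm (small pockets), 26 mm (low heel), 32 mm (high heel). Tin and wax either way round. Middle heel and jar upright, within 15 mm of their start (x of heel_low in the frame of tray_long between -0.024 and 0.024 m and y of heel_low in the frame of tray_long between -0.101 and -0.049 m and z of heel_low in the frame of tray_long between 0.002 and 0.0075 m and (((x of tack_tin in the frame of tray_long between -0.024 and 0.024 m and y of tack_tin in the frame of tray_long between -0.003 and 0.033 m and z of tack_tin in the frame of tray_long between 0.002 and 0.0075 m) and (x of wax in the frame of tray_long between -0.024 and 0.024 m and y of wax in the frame of tray_long between 0.072 and 0.108 m and z of wax in the frame of tray_long between 0.002 and 0.0075 m)) or ((x of tack_tin in the frame of tray_long between -0.024 and 0.024 m and y of tack_tin in the frame of tray_long between 0.072 and 0.108 m and z of tack_tin in the frame of tray_long between 0.002 and 0.0075 m) and (x of wax in the frame of tray_long between -0.024 and 0.024 m and y of wax in the frame of tray_long between -0.003 and 0.033 m and z of wax in the frame of tray_long between 0.002 and 0.0075 m))) and x of heel_high in the frame of tray_short between -0.024 and 0.024 m and y of heel_high in the frame of tray_short between -0.0695 and -0.0055 m and z of heel_high in the frame of tray_short between 0.002 and 0.0075 m and x of spool in the frame of tray_short between -0.024 and 0.024 m and y of spool in the frame of tray_short between 0.0345 and 0.0705 m and z of spool in the frame of tray_short between 0.002 and 0.0075 m and angle between each of heel_low, heel_high, spool, tack_tin, wax, heel_mid, glue_jar's own z axis and vertical below 0.1 rad and linear speed of each of heel_low, heel_high, spool, tack_tin, wax below 0.02 m/s and distance of each of heel_mid, glue_jar from where it was at the start of the episode below 0.015 m); the robot touches nothing.
It fails at once if the middle heel or the glue jar is moved away by more than 30 mm or knocked over (distance of any of heel_mid, glue_jar from where it was at the start of the episode above 0.03 m or angle between any of heel_mid, glue_jar's own z axis and vertical above 0.5 rad).
It also fails if it takes over 120 s, if anything falls off the work surface, if the arm or the gripper's body presses on something with over 40 N, if the wrist force passes 120 N, or if a joint passes its speed limit or range.

ROBOT

A 6-joint arm with a two-finger parallel gripper is mounted at the origin on the work surface. World frame = base frame: x ahead of the robot, y to its left, z up, the work surface at z = 0. Lengths are in m, angles in rad, forces in N, time in s.
With the tool pointing down it reaches from about 0.425 to 0.95 m from the base axis. Payload 14.7 kg.
Tool frame: the origin (TCP) lies midway between the tips of the shut fingers; the grasp point (between the pads) lies 19 mm behind it; y points along the fingers, z is the direction in which the jaws open and shut, and the axes are right-handed (so a half turn about y gives the same grasp; the last joint's range is limited). The gripper opens to 85 mm and grips with 20 to 120 N. Pads are 22 mm wide; open, the fingers measure 114 mm over their backs; the gripper's body (76 mm by 85 mm) begins 54 mm behind the grasp point. The pads swing forward as they close: fully open they stand 13 mm farther back than shut.
Start: joints at [-1.264, 0.48, 1.596, -0, 1.065, -0.047], TCP at [0.225, -0.61, 0.231] pointing down, gripper open.
Joint ranges: [-2.75, 2.75], [-0.82, 2.05], [0.23, 2.67], [-1.56, 4.7], [0.09, 2.69], [-2.92, 2.92]. Speed limits (rad/s): [1.89, 1.89, 2.39, 3.01, 3.01, 3.01].

INTERFACE

Orientations are given as a unit quaternion [w, x, y, z].
In Python, from workcell import arm, fingers, viewer, workorder gives the robot as it stands. Calls block until the motion is done:
- arm.reach(position, orientation): joint-space move of the TCP to a pose.
- arm.servo_line(position, rot=None, rate=0.15, until_force=None): straight line of the TCP; rot=None keeps the orientation; rate is the mean speed in m/s. With until_force (N) it stops when the force on the tool has changed by that much, and returns True; else False.
- arm.goto_joints(angles): joint-space move.
- fingers.command_gripper(opening, grip_force=None): finger opening in m; grip_force is the grip in N (None keeps the last); returns when the fingers have stopped.
- arm.dwell(seconds).
- arm.inverse_kinematics(position, orientation): joint angles nearest the present ones, or None.
- arm.get_obs(): the state.
- viewer.read_camera(name): name is "side" or "top"; returns a dict with "img" (480x640x3 uint8, blue, green, red), "z_map" (480x640 float32, m along the optical axis (not along the pixel's ray), 0 where there is no reading), "mtx" (3x3 intrinsics, pixels), "T" (4x4, takes a point from camera to world coordinates). Camera axes: x right, y down, z forward; pixel columns grow to the right and rows downward; lengths in m; the calibration is good to about 2 mm. A picture is of the moment at which its call begins.
A pose or a line that the arm cannot do raises arm.MotionError and nothing moves.
- workorder.hand_in(): hands the job in, once; it reports no verdict.
The state is a dict: "time": time; "joint_positions": joint angles; "joint_velocities": joint speeds; "joint_efforts": joint torques, N m; "tcp_pos": TCP position; "tcp_rot": TCP orientation; "force": force on the tool from outside, world axes, zero at the start; "torque": the same for the moment, N m; "finger_gap": finger opening in m.
Only numpy, scipy, OpenCV 4.12 (cv2) and the standard library are available. Lean on these libraries where they do the work, as an engineer would, in place of code of your own. Each camera call takes 0.05 s, during which the arm holds its last target.

## Working session

There is one attempt and no reset: what is moved stays moved. The work goes in short steps, each a Python script; the robot and the scene stay as the last script left them, time stands still between calls to the robot, and variables do not carry over. Pictures are saved under pics/ and viewed, and the job is handed in when it is done.

```bash
mkdir -p pics; ls
python3 - <<'E'
from workcell import arm, fingers, viewer, workorder
import cv2,numpy as np,pickle
for n in("top","side"):
    d=viewer.read_camera(n); cv2.imwrite(f"pics/{n}0.png",d["img"]); pickle.dump(d,open(f"{n}0.pkl","wb"))
    print(n,d["mtx"].tolist(),d["T"].round(3).tolist())
o=arm.get_obs();print({k:np.round(v,3) for k,v in o.items()})
E
```

```text
pics
top [[498.58735912850665, 0.0, 319.5165827170177], [0.0, 498.58735912850665, 236.30536546809697], [0.0, 0.0, 1.0]] [[0.001, -0.981, 0.194, 0.297], [-1.0, -0.002, -0.001, -0.007], [0.001, -0.194, -0.981, 0.971], [0.0, 0.0, 0.0, 1.0]]
side [[590.4425918956105, 0.0, 318.2501968568636], [0.0, 590.4425918956105, 249.02573130318075], [0.0, 0.0, 1.0]] [[0.995, -0.062, 0.084, 0.415], [-0.105, -0.591, 0.8, -0.894], [0.0, -0.805, -0.594, 0.726], [0.0, 0.0, 0.0, 1.0]]
{'time': np.float64(0.1), 'joint_positions': array([-1.264,  0.481,  1.597,  0.   ,  1.065, -0.047]), 'joint_velocities': array([-0.   , -0.001, -0.002, -0.   , -0.001, -0.001]), 'joint_efforts': array([ 1.0000e-03, -9.5225e+01, -4.3104e+01, -0.0000e+00,  5.0000e-03,
        0.0000e+00]), 'tcp_pos': array([ 0.225, -0.609,  0.231]), 'tcp_rot': array([ 0.124, -0.124,  0.696, -0.696]), 'force': array([0.067, 0.028, 0.131]), 'torque': array([0.075, 0.002, 0.029]), 'finger_gap': np.float64(0.085)}
```

View pics/top0.png

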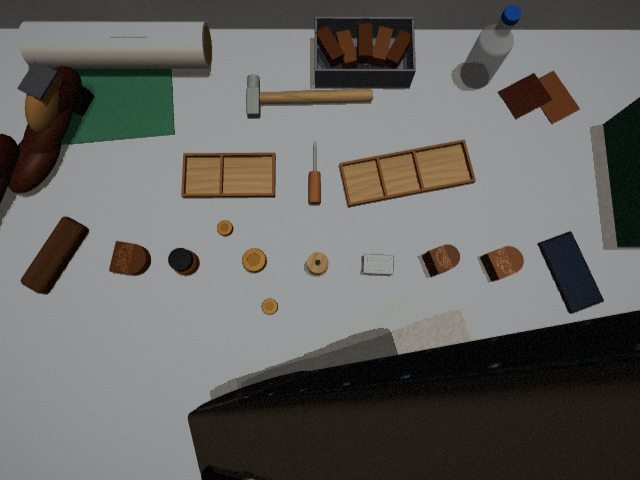

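View pics/side0.png

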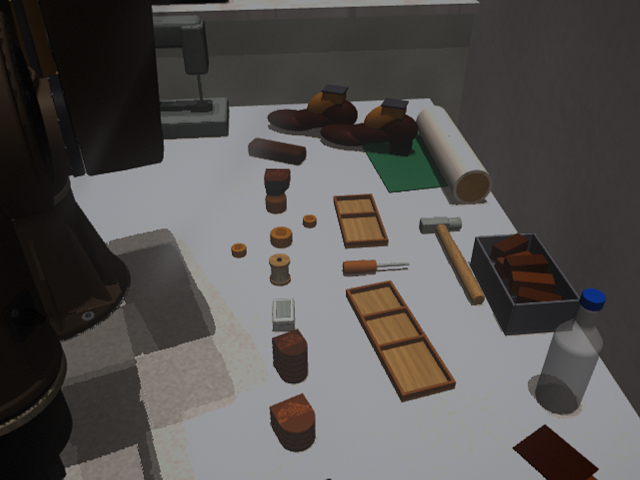

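The top view shows three heels at (130,258), (441,259) and (502,262). It also shows the jar at (182,260), spool at (317,263), tin at (378,264) and trays at (229,175) and (407,173). Three things look like wax: (225,228), (254,260) and (270,306). Next I'll measure everything from depth.

```bash
cat > h.py <<'E'
import numpy as np,cv2,pickle
def cloud(d):
    K=d["mtx"];z=d["z_map"].astype(float);v,u=np.mgrid[:480,:640]
    P=np.stack([(u-K[0,2])/K[0,0]*z,(v-K[1,2])/K[1,1]*z,z],-1)@d["T"][:3,:3].T+d["T"][:3,3]
    P[z==0]=np.nan
    return P
E
python3 - <<'E'
from h import *
for n in("top","side"):
    d=pickle.load(open(n+"0.pkl","rb"));P=cloud(d)
    if n=="top": roi=dict(heelA=(100,235,160,285),jar=(163,240,203,280),wax1=(212,217,238,240),wax2=(238,244,270,277),wax3=(258,294,282,318),spool=(300,248,334,280),tin=(358,248,400,280),heelB=(418,240,464,280),heelC=(476,240,527,285),tools=(300,138,326,208),traylong=(335,137,480,208),trays=(178,149,280,202))
    else: roi=dict(jarheel=(255,160,300,218),wax2=(266,222,297,250),spool=(265,250,297,288),tin=(266,294,300,332),heelB=(266,328,312,384),heelC=(264,390,320,452),w3=(228,238,250,260),w1=(300,210,320,230))
    for k,(a,b,c,e) in roi.items():
        Q=P[b:e,a:c].reshape(-1,3);Q=Q[np.isfinite(Q[:,2])]
        H=Q[Q[:,2]>0.008]
        if len(H)<5: print(n,k,"none",np.median(Q[:,2]));continue
        hz=np.percentile(H[:,2],95); T=H[H[:,2]>hz-0.005]
        (cx,cy),(w,h),ang=cv2.minAreaRect(T[:,:2].astype(np.float32)*1000)
        print(n,k,"floor %.4f"%np.median(Q[Q[:,2]<.008][:,2]),"top z %.4f"%np.median(T[:,2]),len(T),"mean",T[:,:2].mean(0).round(4),"rect",np.round([cx,cy,w,h,ang],1))
E
```

```text
top heelA floor 0.0008 top z 0.0290 878 mean [0.4411 0.3586] rect [440.7 355.7  67.1  58.6  81.3]
top jar floor 0.0007 top z 0.0625 396 mean [0.4338 0.2495] rect [434.1 250.   41.7  41.2   4.2]
top wax1 floor 0.0008 top z 0.0181 155 mean [0.5033 0.1782] rect [5.034e+02 1.783e+02 2.990e+01 2.790e+01 5.000e-01]
top wax2 floor 0.0004 top z 0.0266 366 mean [0.4391 0.1179] rect [439.  118.   44.1  43.   45.7]
top wax3 floor 0.0002 top z 0.0174 192 mean [0.3506 0.0867] rect [350.1  86.4  28.2  28.6   0.8]
top spool floor 0.0004 top z 0.0483 319 mean [ 0.4302 -0.0041] rect [430.2  -3.8  37.4  39.8  89.7]
top tin floor -0.0001 top z 0.0284 496 mean [ 0.4306 -0.12  ] rect [ 430.3 -120.    56.8   37.7   87.1]
top heelB floor -0.0002 top z 0.0638 588 mean [ 0.4377 -0.2389] rect [ 438.2 -240.4   45.    51.2   21.7]
top heelC floor -0.0004 top z 0.0446 775 mean [ 0.434  -0.3582] rect [ 434.7 -360.3   52.8   62.    21.7]
top tools floor 0.0004 top z 0.0249 242 mean [0.5842 0.0025] rect [585.2   2.6  19.6  63.6  86.7]
top traylong floor 0.0022 top z 0.0159 1049 mean [ 0.6174 -0.1792] rect [ 618.5 -
[... 239 characters left out ...]
loor 0.0000 top z 0.0255 226 mean [0.443  0.1124] rect [442.5 113.1  45.5  46.   54.5]
side spool floor -0.0000 top z 0.0477 245 mean [ 0.4341 -0.0091] rect [434.   -8.4  42.6  37.8  86.8]
side tin floor -0.0001 top z 0.0280 471 mean [ 0.4351 -0.129 ] rect [ 435.2 -156.7   38.6  122.9    1.1]
side heelB floor 0.0002 top z 0.0639 674 mean [ 0.441  -0.2438] rect [ 442.1 -244.1   46.1   52.8   21. ]
side heelC floor -0.0000 top z 0.0448 1237 mean [ 0.4371 -0.363 ] rect [ 438.  -363.7   53.6   62.3   21.8]
side w3 floor -0.0002 top z 0.0169 104 mean [0.3553 0.0822] rect [355.3  84.   30.1  27.1  87. ]
side w1 floor -0.0000 top z 0.0170 93 mean [0.5083 0.1727] rect [508.7 173.2  29.1  31.1  38.6]
```

Run:
```python
import cv2,numpy as np
t=cv2.imread("pics/top0.png");c=t[205:325,100:530]
cv2.imwrite("pics/crop0.png",cv2.resize(c,(798,223),interpolation=cv2.INTER_CUBIC))
a=cv2.resize(t[210:325,200:345],(0,0),fx=4,fy=4,interpolation=cv2.INTER_CUBIC);cv2.imwrite("pics/cropwax.png",a)
```

```text
(no output)
```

View pics/crop0.png

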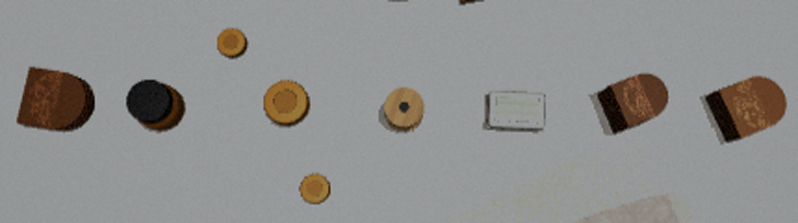

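View pics/cropwax.png

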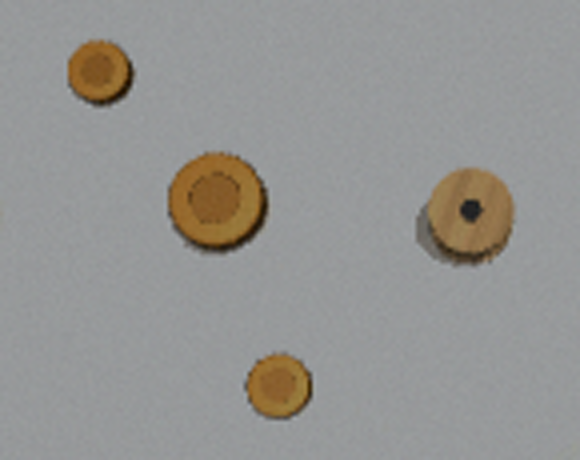

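Three things look like wax: (225,228), (254,260) and (270,306). The one at (254,260) is meant: it is 44–46 mm across and 26.6 mm high, and the other two are about 29 mm across and 17 mm high. The enlarged crop confirms it is plainly the largest. 

By height, the heels are:
- **Low:** (130,258), 29 mm
- **High:** (441,259), 64 mm
- **Middle (leave):** (502,262), 45 mm

The two cameras disagree by about (4, −5) mm, so I'll use the mean. I'll start with the low heel.

```bash
cat >> h.py <<'E'
from workcell import arm, fingers, viewer, workorder
from scipy.spatial.transform import Rotation as R
OFF=np.array([.002,-.0025])
def quat(a):
    y=np.array([0,0,-1.]);z=np.array([np.cos(a),np.sin(a),0])
    x,y_,z_,w=R.from_matrix(np.c_[np.cross(y,z),y,z]).as_quat();return [w,x,y_,z_]
def dirv(deg): a=np.radians(deg);return np.array([np.cos(a),np.sin(a)])
LONG=(np.array([.6185,-.1837])+OFF,11.1); SHORT=(np.array([.6123,.1747])+OFF,0.)
def pocket(t,y): return t[0]+y*dirv(t[1]+90)
def best(p,z,deg,q0):
    c=[]
    for k in(0,180,-180):
        j=arm.inverse_kinematics([*p,z],quat(np.radians(deg+k)))
        if j is not None: c.append((abs(j[5])+.3*abs(j[5]-q0[5]),deg+k))
    if not c: raise Exception("noik %s"%p)
    return min(c)[1]
ZH=.2
def job(p,a_pick,q,a_place,rel,w,open_rel,dry=False):
    "p,q: grip point xy at pick and place; angles are jaw directions, deg, same object side"
    j=arm.get_obs()["joint_positions"]
    # choose flip valid for both ends
    c=[]
    for k in(0,180,-180):
        s=[arm.inverse_kinematics([*x,z],quat(np.radians(a+k))) for x,a in((p,a_pick),(q,a_place)) for z in(rel,ZH)]
        if all(i is not None for i in s): c.append((max(abs(i[5]) for i in s),k))
    print("flips",[(round(float(m),2),k) for m,k in c])
    k=min(c)[1]; A=quat(np.radians(a_pick+k));B=quat(np.radians(a_place+k))
    if dry:return
    fingers.command_gripper(.085)
    arm.reach([*p,ZH],A); 
    hit=arm.servo_line([*p,rel],rate=.15,until_force=15)
    fingers.command_gripper(w-.012,grip_force=60)
    print("hit",hit,"gap %.4f"%arm.get_obs()["finger_gap"])
    arm.servo_line([*p,ZH],rate=.15)
    g=arm.get_obs()["finger_gap"];print("lifted gap %.4f"%g)
    if g<w-.006: print("MISS");return
    arm.reach([*q,ZH],B)
    arm.servo_line([*q,rel+.015],rate=.15)
    hit=arm.servo_line([*q,rel+.0042],rate=.02,until_force=4)
    print("contact",hit,"z-rel %.4f"%(arm.get_obs()["tcp_pos"][2]-rel))
    fingers.command_gripper(open_rel)
    arm.servo_line([*q,ZH],rate=.15)
    print("t",arm.get_obs()["time"])
E
cat > jobs.py <<'E'
from h import *
def heel_low(**k):
    c=np.array([.4407,.3557])+OFF; o=.010
    job(c+o*dirv(81.3),-8.7,pocket(LONG,-.075)+o*dirv(101.1),11.1,.006,.060,.075,**k)
def heel_high(**k):
    c=np.array([.4382,-.2404])+OFF; o=.009
    job(c+o*dirv(111.7),21.7,pocket(SHORT,-.0375)+o*dirv(90),0,.022,.046,.062,**k)
def tin(**k): job(np.array([.4303,-.1200])+OFF,-3,pocket(LONG,.09),-78.9,.010,.038,.055,**k)
def wax(**k): job(np.array([.4390,.1180])+OFF,0,pocket(LONG,.015),11.1,.010,.046,.062,**k)
def spool(**k): job(np.array([.4302,-.0039])+OFF,0,pocket(SHORT,.0525),0,.013,.040,.056,**k)
E
python3 - <<'E'
from jobs import *
for f in(heel_low,heel_high,tin,wax,spool): print(f.__name__);f(dry=True)
heel_low()
d=viewer.read_camera("top");cv2.imwrite("pics/t1.png",d["img"]);d=viewer.read_camera("side");cv2.imwrite("pics/s1.png",d["img"])
E
```

```text
heel_low
flips [(0.78, 0), (2.53, 180), (2.53, -180)]
heel_high
flips [(0.93, 0)]
tin
flips [(1.17, 0), (2.85, 180), (2.85, -180)]
wax
flips [(0.51, 0)]
spool
flips [(0.3, 0)]
flips [(0.78, 0), (2.53, 180), (2.53, -180)]
hit False gap 0.0586
lifted gap 0.0586
contact True z-rel 0.0059
t 12.8917
```

```bash
python3 -c "
import cv2,numpy as np
a=cv2.imread('pics/t1.png');b=cv2.imread('pics/s1.png');cv2.imwrite('pics/m1.png',cv2.resize(np.hstack([a,b]),(800,300)))"
```

```text
(no output)
```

View pics/m1.png

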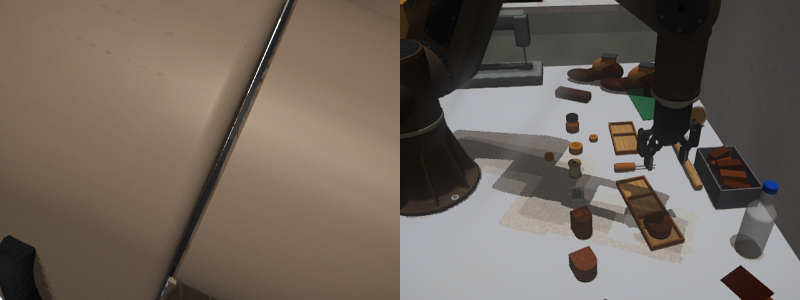

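In the side view (right half, around (657,226)), the low heel sits in the big pocket of the long tray. I'll check its depth, then do the high heel.

```bash
cat > chk.py <<'E'
from h import *
def chk(d,name,xy,h,tray,off=(0,0)):
    P=cloud(d).reshape(-1,3);P=P[np.isfinite(P[:,2])]
    m=(np.hypot(P[:,0]-xy[0],P[:,1]-xy[1])<.045)&(P[:,2]>.02)&(P[:,2]<h+.02)
    T=P[m]
    if len(T)<20: print(name,"not seen");return
    z=np.percentile(T[:,2],90);T=T[T[:,2]>z-.004]
    (cx,cy),(w,l),a=cv2.minAreaRect(T[:,:2].astype(np.float32)*1000)
    r=np.array([cx,cy])/1000-np.array(off)-tray[0]
    print(name,"base z %.4f"%(np.median(T[:,2])-h),"std %.4f"%T[:,2].std(),"tray x,y mm",np.round([1e3*r@dirv(tray[1]),1e3*r@dirv(tray[1]+90)],1),np.round([w,l,a],1))
E
python3 - <<'E'
from chk import *
d=viewer.read_camera("side")
S=(.002,-.0025)
chk(d,"heel_low",pocket(LONG,-.075),.028,LONG,S)
from jobs import *
heel_high()
d=viewer.read_camera("side");cv2.imwrite("pics/s2.png",d["img"])
chk(d,"heel_high",pocket(SHORT,-.0375),.064,SHORT,S)
E
```

```text
heel_low base z 0.0050 std 0.0012 tray x,y mm [  0.  -72.1] [60.5 68.1 10.1]
flips [(0.93, 0)]
hit False gap 0.0458
lifted gap 0.0455
contact True z-rel 0.0056
t 22.1083
heel_high base z 0.0047 std 0.0014 tray x,y mm [  1.1 -35. ] [44.8 56.7  0.6]
```

View pics/s2.png

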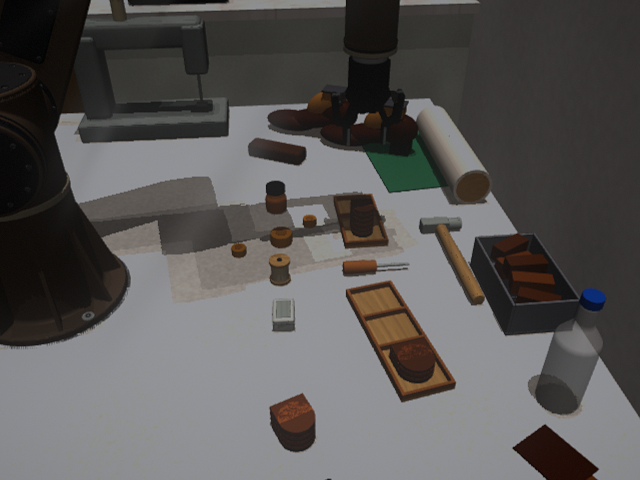

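The high heel stands in the short tray's big pocket at (362,217), and the low heel is in the long tray at (413,360). The middle heel (293,420) and the jar (276,197) haven't moved. Next come the tin, the wax and the spool.

Run:
```python
from chk import *
from jobs import *
S=(.002,-.0025)
tin()
d=viewer.read_camera("side");cv2.imwrite("pics/s3.png",d["img"])
chk(d,"tin",pocket(LONG,.09),.028,LONG,S)
wax()
d=viewer.read_camera("side");cv2.imwrite("pics/s4.png",d["img"])
chk(d,"wax",pocket(LONG,.015),.026,LONG,S)
```

```text
flips [(1.17, 0), (2.85, 180), (2.85, -180)]
hit False gap 0.0364
lifted gap 0.0364
contact True z-rel 0.0056
t 31.9667
tin base z 0.0050 std 0.0013 tray x,y mm [ 0.2 90.1] [58.4 40.3 11.4]
flips [(0.51, 0)]
hit False gap 0.0438
lifted gap 0.0437
contact True z-rel 0.0059
t 41.5583
wax base z 0.0049 std 0.0012 tray x,y mm [-0.1 15.7] [43.3 44.3 37.7]
```

View pics/s4.png

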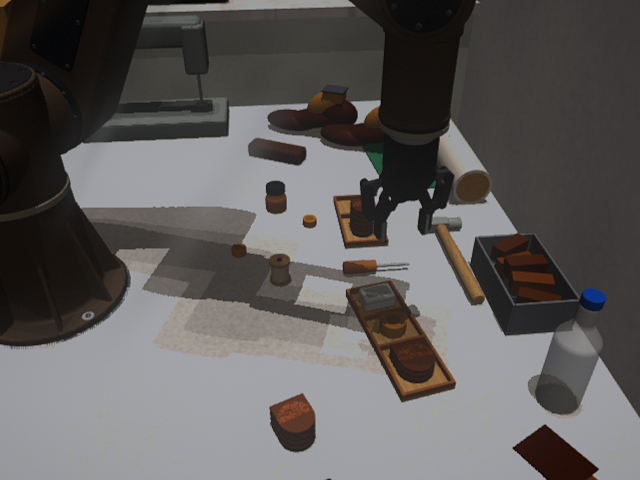

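The tin is at (377,297) and the wax at (393,322), each in its own small pocket of the long tray. The spool is next. After that I'll move the arm clear for a final look with both cameras.

Run:
```python
from chk import *
from jobs import *
spool()
arm.goto_joints([-1.264,.48,1.596,0,1.065,-.047])
arm.dwell(.5)
print(arm.get_obs()["time"])
S=(.002,-.0025)
for n,o in(("side",S),("top",(-.002,.0025))):
    d=viewer.read_camera(n);cv2.imwrite(f"pics/{n}5.png",d["img"]);pickle.dump(d,open(n+"5.pkl","wb"))
    print(n)
    for a,p,h,t in(("heel_low",pocket(LONG,-.075),.028,LONG),("tin",pocket(LONG,.09),.028,LONG),("wax",pocket(LONG,.015),.026,LONG),("heel_high",pocket(SHORT,-.0375),.064,SHORT),("spool",pocket(SHORT,.0525),.048,SHORT)): chk(d,a,p,h,t,o)
    d0=pickle.load(open(n+"0.pkl","rb"))
    for a,p,h in(("mid",(.4347,-.3603),.045),("jar",(.434,.25),.062)):
        for dd in(d0,d): chk(dd,a,p,h,(np.zeros(2),0))
cv2.imwrite("pics/m5.png",cv2.resize(np.hstack([cv2.imread("pics/top5.png"),cv2.imread("pics/side5.png")]),(800,300)))
```

```text
flips [(0.3, 0)]
hit False gap 0.0375
lifted gap 0.0376
contact True z-rel 0.0056
t 50.8583
54.5833
side
heel_low base z 0.0050 std 0.0012 tray x,y mm [  0.1 -73.3] [59.9 68.   9.6]
tin base z 0.0051 std 0.0012 tray x,y mm [ 0. 90.] [56.7 38.6  9.7]
wax base z 0.0051 std 0.0012 tray x,y mm [ 0.5 16.4] [44.5 44.7 45.5]
heel_high base z 0.0046 std 0.0013 tray x,y mm [  0.6 -36.2] [55.9 44.8 89.8]
spool base z 0.0046 std 0.0013 tray x,y mm [-0.4 53.7] [42.9 37.7 81.2]
mid base z -0.0001 std 0.0011 tray x,y mm [ 438.  -363.8] [53.6 62.  21.6]
mid base z -0.0001 std 0.0011 tray x,y mm [ 437.8 -363.7] [53.8 63.1 21.5]
jar base z -0.0005 std 0.0014 tray x,y mm [439.5 245.1] [45.9 40.3 66.7]
jar base z -0.0008 std 0.0014 tray x,y mm [438.9 246.1] [46.7 40.  88.2]
top
heel_low base z 0.0051 std 0.0014 tray x,y mm [  0.3 -73.8] [60.6 65.3 10.3]
tin base z 0.0055 std 0.0014 tray x,y mm [-0.3 90.2] [57.6 37.4 11. ]
wax base z 0.0051 std 0.0014 tray x,y mm [ 0.1 16. ] [43.4 44.1  8.9]
heel_high base z 0.0056 std 0.0014 tray x,y mm [  0.4 -37.9] [46.1 49.7  2.1]
spool base z 0.0058 std 0.0014 tray x,y mm [-1.1 51.3] [38.9 38.4  4.3]
mid base z -0.0004 std 0.0014 tray x,y mm [ 434.7 -360.3] [52.8 62.  21.7]
mid base z -0.0002 std 0.0013 tray x,y mm [ 434.7 -360.3] [52.8 60.1 21.2]
jar base z 0.0006 std 0.0014 tray x,y mm [434.1 250. ] [41.7 41.2  4.2]
jar base z 0.0007 std 0.0014 tray x,y mm [434.4 249.6] [42.3 41.7 86.9]
```

View pics/m5.png

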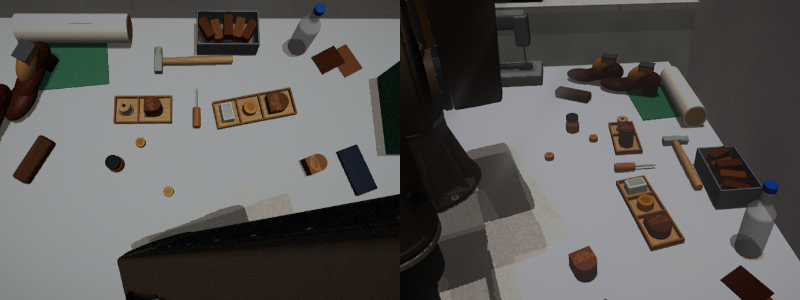

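Both views show the two kits complete. In the mosaic's left half, the spool (125,108) and high heel (152,105) are in the short tray, and the tin (228,113), wax (250,107) and low heel (278,102) are in the long one. The arm is clear, so I'm handing in.

```bash
python3 -c "
from workcell import workorder
print(workorder.hand_in())"
```

```text
the job is handed in; nothing more can be done
None
```

Both kits are made up and I handed the job in after about 55 s of robot time; no verdict is reported.
- **Long tray:** it holds the low heel in the big pocket, the wax in the middle pocket and the tin in the end pocket. The wax is the largest of the three look-alikes.
- **Short tray:** it holds the high heel in the big pocket and the spool in the small one.

**Last checks:** both cameras put every piece within about 2 mm of its pocket centre, with its underside 4.6–5.8 mm up and its top level. The middle heel and the jar show no movement beyond about 1 mm of measuring noise, and the arm was clear of everything.

**Disagreement:** the two cameras differ by about 4 mm in x and 5 mm in y, so I worked with the mean of the two. The leftover error is well inside the tolerances, and no check failed.

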